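# Block off the laser with the solid plate and bar it in

## Task

Block off the laser: lift the solid blanking plate (the only one with no opening in its lower blade) off its hook and lower it, blade down, fully into the slot of the gate in front of the laser head. Then take the long bar out of the crate and lay it in both forks of the gate, above the plate, so that it sticks out past the posts at both ends. Leave the other two plates on their hooks, the other stock in the crate, and the lens mount and screwdriver where they are.

Things in the scene. Friction and masses are not known exactly. Their poses are not given: they have to be found in the camera images.
- rack: Fixed rack: 12 mm steel rail along its y (400 long) at x = 45, z = 150 on two posts. Three hooks (8 mm rods) at y = -110, 0, +110 run level towards -x (the robot), axis at z = 150, and turn up at the end (x = -80, top at z = 162). Plates hang at x = -50; to take one off raise it about 17 (9 to 25), then draw it 60 or more along -x. Origin on the bench, 45 before the rail's middle.
- blank_plate: Solid aluminium plate, 8 thick (its x), 80 wide (y), 144 tall (z); origin mid underside. Blade (z 0-60) without opening; then a 44 wide neck with an eye 24 wide, z 60-94, by whose upper edge it hangs on a hook; on top a grip tab 44 wide (z 94-144): pinch its 8 mm from above, fingertips no deeper than 38 below its top, clear of the hook's upturn. The plates may hang in any order.
- round_plate: Aluminium plate of the same outline as blank_plate (80 wide, 144 tall, 8 thick, same origin and axes), hanging on another of the rack's hooks; its lower blade has a round 38 opening. Leave it hanging.
- slit_plate: Aluminium plate of the same outline as blank_plate (80 wide, 144 tall, 8 thick, same origin and axes), hanging on another of the rack's hooks; its lower blade has an upright rectangular slit 16 wide and 42 high. Leave it hanging.
- gate: Fixed metal gate on a black base before the laser head. Origin on the bench under its middle; x normal to the slot, y along it. Base 75 x 165 x 12. Slot 12 wide (x), 88 long (y), guides up to z = 52, flared lead-in to z = 66. Steel posts at y = -64 and +64 (12 thick in y) carry U forks: floor at z = 166, 22 wide (x), cheeks up to z = 184. The plate may face either way.
- gate_slot (a point): Middle of the slot's floor (12 above the bench), where the middle of the plate's underside belongs; axes as the gate's. A seated plate's top is at 156 above the bench.
- gate_forks (a point): Midpoint between the two fork floors (166 above the bench), where the middle of the long bar's underside belongs; the bar lies along this point's y axis.
- crate: Fixed grey open crate, 262 (its x) x 230 (y) x 42 high, walls and floor 6 thick. Origin at the middle of its underside.
- long_bar: The long plain square aluminium bar lying in the crate, 180 long (its x) x 14 x 14; origin at the middle of its underside. It lies roughly along the crate's x in one of three lanes 66 apart.
- short_bar: Square aluminium bar of the same section but only 110 long, in the crate. Leave it there. Origin as the long bar's.
- lens_post: Round steel rod 12.6 thick with a black block at each end, 120 long in all (its x), 30 wide at most, 20 high, in the crate. Leave it there. Origin at the bench side, under the middle.
- clamp_a: Small black clamp block 24 x 24 x 24 high, near the crate's +x end between two lanes. Leave it in the crate. Origin mid underside.
- clamp_b: Another such clamp block, near the crate's -x end. Leave it in the crate.
- lens_mount: Loose round lens on a post: black foot 64 diameter, total height 112. Origin mid underside. Leave it standing.
- driver: Loose screwdriver 170 long lying on the bench. Leave it lying.
There are look-alikes about, which are no part of the job. What is shaped like the lens_post but blue or orange is not meant.

How it is judged:
By the outcome, as a careful person would: the job done as asked, in the order asked, and still so for the second after the job is handed in, with the robot touching nothing.
It also fails if it takes over 64 s, if anything falls off the work surface, if the arm or the gripper's body presses on something with over 40 N, if the wrist force passes 120 N, or if a joint passes its speed limit or range.

## Robot

A 7-joint arm with a two-finger parallel gripper is mounted at the origin on the work surface. World frame = base frame: x ahead of the robot, y to its left, z up, the work surface at z = 0. Lengths are in mm, angles in rad, forces in N, time in s.
With the tool pointing down it reaches from about 350 to 900 mm from the base axis. Payload 7.2 kg.
Tool frame: the origin (TCP) lies between the finger pads; the fingertips stand 17 mm ahead of it and the grasp point (between the pads) lies 2 mm behind it; z points along the fingers, y is the line along which they close (so a half turn about z gives the same grasp; the last joint's range is limited). The gripper opens to 88 mm and grips with 3 to 60 N. Pads are 20 mm wide; open, the fingers measure 115 mm over their backs; the gripper's body (75 mm by 178 mm) begins 61 mm behind the grasp point.
Start: joints at [-0.068, 0.411, -0.013, 1.596, 0.006, 1.134, -0.082], TCP at [625.003, -0.011, 239.653] pointing down, gripper open.
Joint ranges: [-2.95, 2.95], [-0.29, 1.99], [-1.47, 1.44], [0.14, 2.54], [-1.03, 4.17], [0.13, 1.85], [-2.86, 2.86]. Speed limits (rad/s): [2.39, 2.39, 3.01, 3.01, 3.14, 3.14, 3.14].

## Interface

Orientations are given as a unit quaternion [w, x, y, z].
In Python, from workcell import robot, fingers, get_image, get_calibration, close_job, spot_in, cut_out, landmark_of, monitor gives the robot as it stands. Calls block until the motion is done:
- robot.movep(position, orientation): joint-space move of the TCP to a pose.
- robot.servo_line(position, speed=150, rot=None): straight line of the TCP; rot=None keeps the orientation; speed is the mean speed in mm/s.
- robot.movej(angles): joint-space move.
- fingers.set_gripper(opening, strength=None): finger opening in mm; strength is the grip in N (None keeps the last); returns when the fingers have stopped.
- robot.wait(seconds).
- robot.solve_ik(position, orientation): joint angles nearest the present ones, or None.
- get_image(name): name is "scene" or "side" or "wrist"; returns (picture, depth): 480x640x3 uint8, red, green, blue; 480x640 float32, mm along the optical axis (not along the pixel's ray), 0 where there is no reading.
- get_calibration(name): a dict with "K" (3x3 intrinsics, pixels), "position" and "rotation" of the camera in the world. Camera axes: x right, y up, looking along -z (the intrinsics and any distortion apply to the point x, -y, -z); pixel columns grow to the right and rows downward; lengths in mm; the calibration is good to about 2 mm. A picture is of the moment at which its call begins: read the wrist's pose just before it. get_calibration takes no time and is no camera call; for the wrist camera it gives the pose at the moment of the call.
A pose or a line that the arm cannot do raises robot.Unreachable and nothing moves.
- close_job(): hands the job in; it is judged then, once.
Trained networks look in the newest picture that a camera, given by its name, has taken for a name from the list of things; names that differ only in an ending like _2 or _b are one class to them, and where a whole thing is asked for, a point or a joint stands for the part that bears it (a point fixed in the world has none). Each returns a list of dicts, best first, with "p" (0 to 1); they miss things now and then, are a little off and sometimes report something else, mostly with a low value. They report only what shows in the picture. A call takes as long as a camera call. They do not tell look-alikes from the thing itself.
- spot_in(camera, thing): "position" ([column, row] in pixels, amid what is visible of it).
- cut_out(camera, thing): "mask" (480x640 bool, what is visible of it) and "position" ([column, row] in pixels, amid what is visible of it).
- landmark_of(camera, thing): "position" ([column, row] in pixels: a listed point, or the origin of a listed thing).
Readings, each from a call of its own:
- monitor.get_time_s(): time.
- monitor.get_joints(): joint angles.
- monitor.get_joint_vel(): joint speeds.
- monitor.get_joint_efforts(): joint torques, N m.
- monitor.get_position(): TCP position.
- monitor.get_orientation(): TCP orientation.
- monitor.get_ft_force(): force on the tool from outside, world axes, zero at the start.
- monitor.get_ft_torque(): the same for the moment, N m.
- monitor.get_opening(): finger opening in mm.
- monitor.get_grasp_force(): force on a finger pad.
Only numpy, scipy, OpenCV 4.12 (cv2) and the standard library are available. Lean on these libraries where they do the work, as an engineer would, in place of code of your own. Each camera call takes 0.05 s, during which the arm holds its last target. There are 200 camera calls.

## Working session

There is one attempt and no reset: what is moved stays moved. The work goes in short steps, each a Python script; the robot and the scene stay as the last script left them, time stands still between calls to the robot, and variables do not carry over. Pictures are saved under pics/ and viewed, at most 10 in all, crops included, and the job is handed in when it is done.

```bash
mkdir -p pics; ls; cat > h.py <<'E'
import numpy as np, cv2
from workcell import robot, fingers, get_image, get_calibration, close_job, spot_in, cut_out, landmark_of, monitor
def cloud(dep,c):
    K=np.array(c["K"]);v,u=np.mgrid[0:480,0:640]
    p=np.stack([(u-K[0,2])/K[0,0]*dep,-(v-K[1,2])/K[1,1]*dep,-dep],-1)
    w=p@np.array(c["rotation"]).T+np.array(c["position"])
    w[dep<=0]=np.nan
    return w
def proj(P,c):
    K=np.array(c["K"]);p=(np.atleast_2d(P)-np.array(c["position"]))@np.array(c["rotation"])
    return np.c_[K[0,2]-K[0,0]*p[:,0]/p[:,2],K[1,2]+K[1,1]*p[:,1]/p[:,2]]
def shot(n,f=None):
    c=get_calibration(n);im,d=get_image(n)
    if f: cv2.imwrite("pics/"+f,im[:,:,::-1]); np.savez("pics/"+f+".npz",im=im,d=d)
    return im,d,c
def down(yaw): # tool down, tool y axis rotated: yaw=0 -> tool x=+x, y=-y
    return [0,float(np.cos(yaw/2)),float(np.sin(yaw/2)),0]
E
python3 - <<'E'
from h import *
print(monitor.get_orientation(),monitor.get_time_s())
out=[]
for n in ["scene","side"]:
    im,d,c=shot(n,n+"0.png"); W=cloud(d,c); print(n,c)
    for t in ["rack","blank_plate","round_plate","slit_plate","gate","gate_slot","gate_forks","crate","long_bar","short_bar","lens_post","lens_mount","driver"]:
        for r in landmark_of(n,t)[:3]:
            u,v=[int(round(x)) for x in r["position"]]
            print(n,t,round(r["p"],2),u,v,W[min(max(v,0),479),min(max(u,0),639)].round())
E
```

```text
pics
[-5.29378606e-04  7.07093908e-01  7.07119198e-01 -6.04669876e-04] 0.0Traceback (most recent call last):
  File "<stdin>", line 5, in <module>
  File "h.py", line 6, in cloud
    w=p@np.array(c["rotation"]).T+np.array(c["position"])
      ~^~~~~~~~~~~~~~~~~~~~~~~~~~
ValueError: matmul: Input operand 1 has a mismatch in its core dimension 0, with gufunc signature (n?,k),(k,m?)->(n?,m?) (size 4 is different from 3)
```

```bash
sed -i 's/^def shot/from scipy.spatial.transform import Rotation as Ro\ndef cal(n):\n    c=dict(get_calibration(n));q=np.array(c["rotation"]);c["rotation"]=Ro.from_quat(q[[1,2,3,0]]).as_matrix();return c\ndef shot/; s/    c=get_calibration(n);im/    c=cal(n);im/' h.py
python3 - <<'E'
from h import *
for n in ["scene","side"]:
    im,d,c=shot(n,n+"0.png"); W=cloud(d,c); print(n,c)
    for t in ["rack","blank_plate","round_plate","slit_plate","gate","gate_slot","gate_forks","crate","long_bar","short_bar","lens_post","lens_mount","driver"]:
        for r in landmark_of(n,t)[:3]:
            u,v=[int(round(x)) for x in r["position"]]
            print(t,round(r["p"],2),u,v,W[min(max(v,0),479),min(max(u,0),639)].round())
E
```

```text
scene {'K': array([[609.25492948,   0.        , 321.27376916],
       [  0.        , 609.25492948, 235.07852213],
       [  0.        ,   0.        ,   1.        ]]), 'position': array([1079.20165682, -511.62535658, 1358.82178095]), 'rotation': array([[ 0.66855889, -0.61429567,  0.41912986],
       [ 0.74357391,  0.56073181, -0.36424947],
       [-0.01126257,  0.55517625,  0.83165647]])}
rack 0.8 388 316 [728. -18. 154.]
blank_plate 0.62 338 318 [629. -74.  72.]
slit_plate 0.9 374 290 [632.  41.  69.]
slit_plate 0.57 396 196 [447. 313.  20.]
slit_plate 0.55 295 280 [459. -63.  15.]
gate 0.78 234 322 [ 472. -259.   66.]
gate_slot 0.74 235 318 [ 439. -240.   11.]
gate_forks 0.76 227 289 [ 355. -203.   -0.]
crate 0.68 397 196 [451. 312.  25.]
crate 0.47 387 316 [727. -20. 154.]
long_bar 0.83 410 182 [438. 380.  17.]
short_bar 0.47 381 208 [663.  -7. 476.]
lens_post 0.64 397 194 [445. 319.  22.]
lens_post 0.6 396 193 [440. 320.  21.]
lens_post 0.6 474 241 [687. 359.  18.]
lens_mount 0.75 298 278 [462. -56.  20.]
driver 0.64 312 238 [391.  54.  12.]
driver 0.6 408 264 [638. 152.  72.]
sid
[... 231 characters left out ...]
tion': array([[-0.92560515,  0.24753878, -0.28632091],
       [-0.37818615, -0.57453911,  0.72586503],
       [ 0.01517718,  0.78014702,  0.62541209]])}
rack 0.94 233 239 [635. 118.  77.]
round_plate 0.82 226 256 [669. 104.   3.]
slit_plate 0.91 252 223 [629.  41.  68.]
gate 0.71 343 275 [391.  72.  19.]
gate 0.62 367 200 [ 434. -220.   16.]
gate_slot 0.72 370 193 [ 437. -255.   15.]
crate 0.94 271 356 [443. 322.   5.]
long_bar 0.83 260 379 [432. 387.  22.]
short_bar 0.95 286 329 [441. 259.  17.]
lens_post 0.93 398 383 [201. 290.  10.]
lens_post 0.88 271 359 [439. 330.   7.]
lens_mount 0.71 342 241 [437. -45.  10.]
lens_mount 0.49 274 202 [624. -62.  60.]
driver 0.75 343 278 [394.  62.  -0.]
```

View pics/scene0.png

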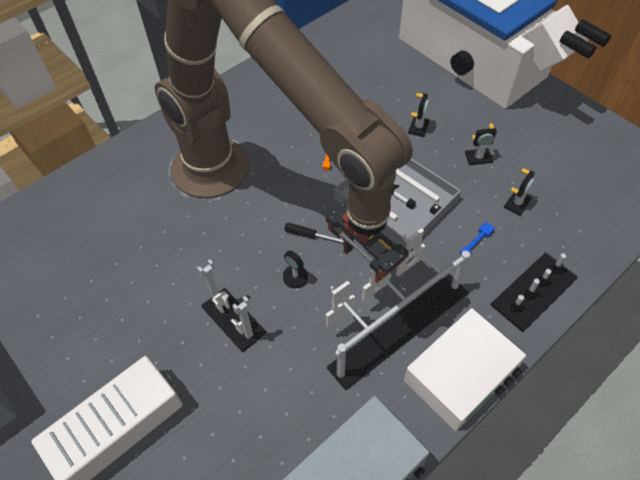

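View pics/side0.png

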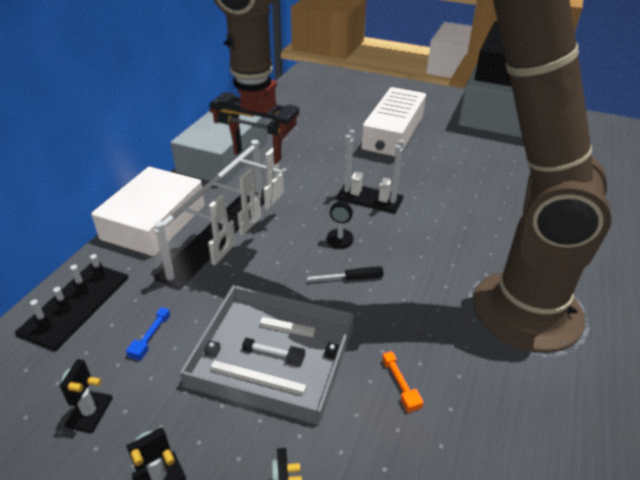

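```bash
python3 - <<'E'
from h import *
def L(n):
    z=np.load(f"pics/{n}0.png.npz");return z["im"],z["d"],cal(n)
crops=[]
Ws={}
for n in ["side","scene"]:
    im,d,c=L(n);W=cloud(d,c);Ws[n]=W
    box=(205,150,90,120) if n=="side" else (310,220,120,120)
    x,y,w,h=box;crops.append(cv2.resize(im[y:y+h,x:x+w],(int(w*560/h),560)if n=="side" else (380,380),interpolation=cv2.INTER_CUBIC))
    crops[-1]=cv2.copyMakeBorder(crops[-1],0,560-crops[-1].shape[0],0,0,cv2.BORDER_CONSTANT)
    # rail
    P=W.reshape(-1,3);P=P[~np.isnan(P[:,0])]
    def info(name,m):
        Q=P[m]
        if len(Q)<5: print(n,name,len(Q));return
        ctr=Q[:,:2].mean(0);e,v=np.linalg.eigh(np.cov((Q[:,:2]-ctr).T));a=v[:,1];s=(Q[:,:2]-ctr)@a
        mid=ctr+a*(s.min()+s.max())/2
        print(n,name,len(Q),"mid",mid.round(1),"ang",np.degrees(np.arctan(a[1]/a[0])).round(1),"len",np.ptp(s).round(),"w",(2*np.sqrt(e[0])).round(1),"z",np.percentile(Q[:,2],[5,50,95]).round())
    x,y,z=P.T
    info("rail",(z>147)&(z<160)&(x>660)&(x<800)&(abs(y)<260))
    info("posts top",(z>160)&(z<192)&(x>380)&(x<500)&(y<-150)&(y>-340))
    info("gate L",(z>100)&(z<192)&(x>380)&(x<500)&(y<-150)&(y>-340))
    info("gate guides",(z>45)&(z<70)&(x>380)&(x<500)&(y<-150)&(y>-340))
    info("gate base",(z>8)&(z<18)&(x>370)&(x<510)&(y<-140)&(y>-350))
    info("plates",(z>20)&(z<60)&(x>600)&(x<665)&(y<200)&(y>-140))
    for lo,hi in[(-130,-30),(-30,70),(70,190)]:
        info(f"plate{lo}",(z>20)&(z<60)&(x>600)&(x<665)&(y<hi)&(y>lo))
    get_image(n)
    for t in["long_bar","short_bar","lens_post"]:
        for r in cut_out(n,t)[:1]:
            Q=W[r["mask"]];Q=Q[~np.isnan(Q[:,0])]
            P=Q;info(t+str(round(r["p"],2)),np.ones(len(Q),bool))
cv2.imwrite("pics/crop1.png",np.hstack(crops)[:,:,::-1])
E
```

```text
side rail 963 mid [715.1  39.6] ang 86.6 len 401.0 w 36.2 z [149. 154. 158.]
side posts top 71 mid [ 495. -244.] ang -89.6 len 43.0 w 4.6 z [162. 173. 187.]
side gate L 161 mid [ 494.8 -244. ] ang 88.3 len 43.0 w 4.8 z [106. 155. 184.]
side gate guides 277 mid [ 441.9 -242.5] ang 0.9 len 116.0 w 22.1 z [47. 60. 68.]
side gate base 665 mid [ 440.9 -233.2] ang 2.0 len 139.0 w 41.4 z [ 9. 13. 16.]
side plates 6 mid [630.4  39.6] ang 86.6 len 267.0 w 2.0 z [58. 58. 60.]
side plate-130 1
side plate-30 2
side plate70 3
side long_bar0.65 1008 mid [439.5 384.1] ang 5.4 len 180.0 w 9.3 z [ 9. 19. 22.]
side short_bar0.91 513 mid [440.5 254.9] ang 7.6 len 110.0 w 9.6 z [ 8. 19. 22.]
side lens_post0.87 702 mid [199.9 284.8] ang -48.4 len 124.0 w 14.5 z [ 7. 18. 22.]
scene rail 1109 mid [719.9  36.9] ang 87.2 len 397.0 w 37.8 z [150. 155. 159.]
scene posts top 49 mid [ 442.6 -257.2] ang 14.0 len 123.0 w 22.6 z [164. 171. 186.]
scene gate L 62 mid [ 440.1 -247.2] ang 1.6 len 120.0 w 22.1 z [111. 167. 186.]
scene gate guides 185 mid [ 440.  -249.2] ang -6.8 len 119.0 w 17.6 z [47. 62. 68.]
scene gate base 974 mid [ 440.3 -251.3] ang 3.7 len 143.0 w 47.7 z [ 9. 12. 16.]
scene plates 13 mid [634.5  44. ] ang 86.0 len 296.0 w 5.6 z [56. 58. 60.]
scene plate-130 3
scene plate-30 3
scene plate70 6 mid [639.6 123.8] ang 85.6 len 104.0 w 6.5 z [56. 58. 60.]
scene long_bar0.77 348 mid [459.3 382.5] ang 5.6 len 145.0 w 12.3 z [ 8. 19. 26.]
scene short_bar0.56 35 mid [489.3 258. ] ang -6.4 len 17.0 w 8.9 z [15. 20. 27.]
scene lens_post0.71 268 mid [693.7 326.4] ang -84.1 len 209.0 w 15.7 z [ 9. 18. 25.]
```

View pics/crop1.png

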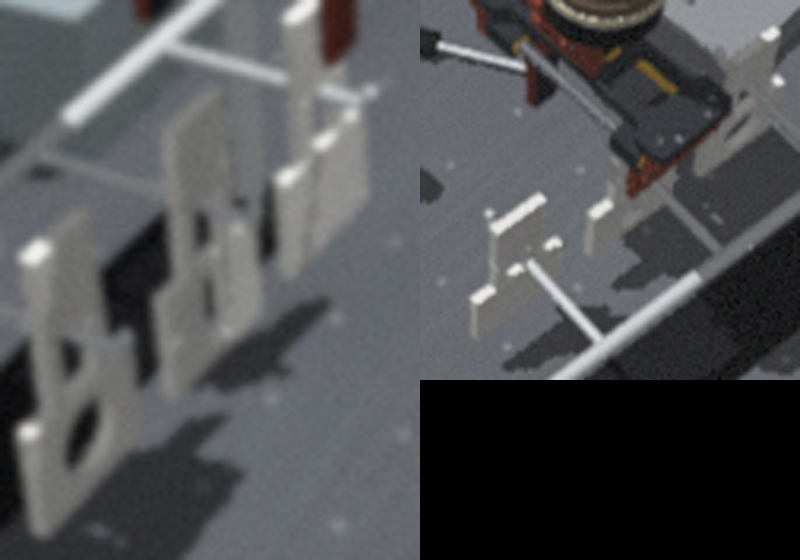

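Candidates for the blank plate are round at side (222,240), slit at (252,210), and solid at side (275,185) / scene (338,318). The crop shows no opening in the last one, so the plate on the hook at y≈-70 is the right one. The long bar is at side (260,379) and measures 180 mm. Next I'll look at the gate and the plate from above.

```bash
python3 - <<'E'
from h import *
for a in (0,np.pi,np.pi/2,-np.pi/2):
    for p in ([440,-247,330],[440,-247,140],[440,384,25],[616,-67,187]):
        q=robot.solve_ik(p,down(a)); print(round(a,2),p,None if q is None else np.round(q,2))
robot.movep([440,-247,380],down(0.03))
im,d,c=shot("wrist","wg.png"); print(c["position"],c["rotation"].round(2),monitor.get_time_s())
for t in["gate_slot","gate_forks","gate"]: print(t,[(round(r["p"],2),np.round(r["position"])) for r in landmark_of("wrist",t)[:2]])
P=cloud(d,c).reshape(-1,3);P=P[~np.isnan(P[:,0])]
for lo,hi in[(8,18),(46,70),(160,170),(172,190)]:
    Q=P[(P[:,2]>lo)&(P[:,2]<hi)&(np.hypot(P[:,0]-440,P[:,1]+247)<130)]
    if len(Q): r=cv2.minAreaRect(Q[:,:2].astype(np.float32)); print(lo,len(Q),np.round(r[0],1),np.round(r[1],1),round(r[2],1))
E
```

```text
0 [440, -247, 330] [ 0.08  0.13  0.38  1.77 -0.05  1.25 -1.1 ]
0 [440, -247, 140] [ 0.12  0.33  0.36  2.01 -0.16  0.82 -1.  ]
0 [440, 384, 25] [-0.92  0.61  0.16  1.88 -0.15  0.66 -2.24]
0 [616, -67, 187] [-0.2   0.46  0.32  1.69 -0.16  1.02 -1.4 ]
3.14 [440, -247, 330] [ 0.52  0.14 -0.12  1.74  0.02  1.26  1.97]
3.14 [440, -247, 140] [ 0.59  0.34 -0.21  1.98  0.09  0.83  1.9 ]
3.14 [440, 384, 25] [-0.51  0.64 -0.4   1.85  0.36  0.72  0.46]
3.14 [616, -67, 187] [ 0.25  0.47 -0.31  1.65  0.16  1.04  1.47]
1.57 [440, -247, 330] [ 0.32  0.13  0.11  1.76 -0.01  1.25  0.43]
1.57 [440, -247, 140] [ 0.35  0.32  0.08  2.   -0.03  0.82  0.45]
1.57 [440, 384, 25] [-0.69  0.61 -0.15  1.87  0.13  0.68 -0.92]
1.57 [616, -67, 187] [ 0.03  0.45  0.    1.67 -0.    1.02  0.03]
-1.57 [440, -247, 330] [-0.62  0.26  1.29  1.8  -0.26  1.27 -2.41]
-1.57 [440, -247, 140] [-0.47  0.65  1.26  2.04 -0.74  1.02 -1.97]
-1.57 [440, 384, 25] [-0.32  0.71 -0.66  1.84  0.59  0.8   1.85]
-1.57 [616, -67, 187] [-0.73  0.78  1.25  1.72 -0.78  1.24 -2.42]
[ 517.51200329 -243.50025315  524.65439899] [[ 0.03  0.96  0.28]
 [-1.    0.03  0.01]
 [ 0.   -0.28  0.96]] 3.1833
gate_slot [(0.95, array([324., 186.]))]
gate_forks [(0.71, array([323., 212.]))]
gate [(0.6, array([320., 183.]))]
8 6325 [ 436.  -246.9] [165.1  75.1] 0.6
46 1197 [ 441.6 -246.7] [128.9  36. ] 0.2
160 847 [ 435.8 -244.3] [140.1  33.5] 2.9
172 550 [ 435.5 -246.9] [140.6  33.9] 0.5
```

View pics/wg.png

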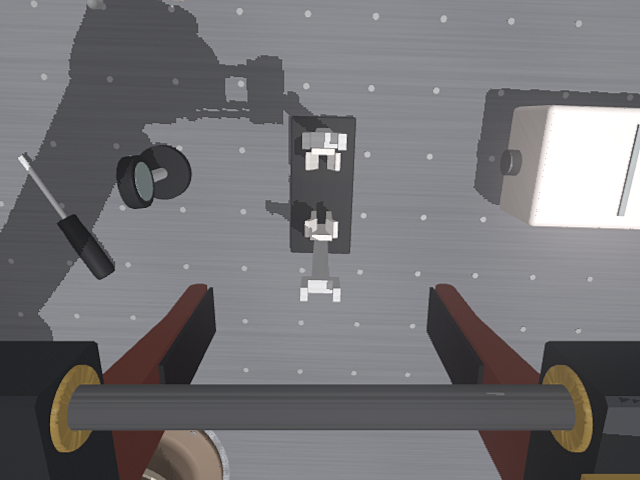

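The wrist view shows the gate at (323,190), with its slot running along world x. The base measures 165x75 and the forks 140 long, which matches the description. That puts the gate centre at (435.8,-246.9), long axis at 0.5°. Next I'll check the plate.

```bash
python3 - <<'E'
from h import *
robot.movep([610,-115,345],down(np.radians(87)))
im,d,c=shot("wrist","wp.png"); print(monitor.get_time_s())
P=cloud(d,c).reshape(-1,3);P=P[~np.isnan(P[:,0])]
x,y,z=P.T
def rect(n,m):
    Q=P[m]
    if len(Q)>5: r=cv2.minAreaRect(Q[:,:2].astype(np.float32)); print(n,len(Q),np.round(r[0],1),np.round(r[1],1),round(r[2],1),np.percentile(Q[:,2],[2,50,98]).round(1))
for lo,hi in[(-115,-20),(-15,80),(90,200)]:
    m=(x>570)&(x<670)&(y>lo)&(y<hi)
    rect(("tab",lo),m&(z>198)&(z<212)); rect(("blade",lo),m&(z>114)&(z<125))
rect("rail",(z>150)&(z<159)&(x>690)&(x<760)&(y>-150))
rect("hookend",(z>157)&(z<166)&(x>560)&(x<610)&(y>-115)&(y<-20))
E
```

```text
4.4667
('tab', -115) 827 [626.1 -67.8] [43.8  8. ] 87.1 [202.2 203.9 205.3]
('blade', -115) 323 [626.  -67.7] [80.   7.9] 86.0 [117.3 119.7 121.3]
('tab', -15) 168 [631.7  23.1] [6.1 7.4] 88.4 [199.3 203.7 205.3]
('blade', -15) 300 [631.4  24. ] [43.8  7.4] 88.1 [115.5 119.9 123.1]
rail 4293 [711.4 -57.2] [184.4  42.3] 89.9 [150.6 155.  157.3]
hookend 92 [595.5 -65.7] [7.4 7.5] 43.2 [157.8 160.4 163.1]
```

View pics/wp.png

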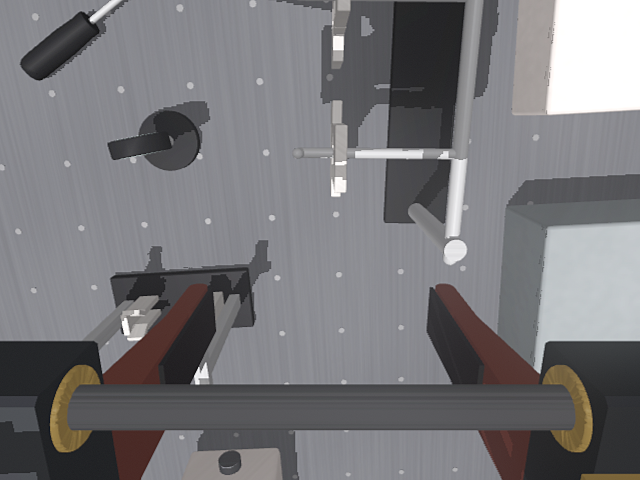

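The blank plate's tab is at image (338,170). It measures 43.8x8 with its top at 204, and sits at (626.1,-67.8) at 87.1°. The hook tip is 30.6 in front of it, as expected. I'll grasp it.

```bash
python3 - <<'E'
from h import *
a=np.radians(87.1); q=down(a); rx=np.array([np.sin(a),-np.cos(a),0])
fingers.set_gripper(50,40)
robot.movep([626.1,-67.8,240],q)
robot.servo_line([626.1,-67.8,188],120)
fingers.set_gripper(0,40)
print("open",monitor.get_opening(),monitor.get_grasp_force(),monitor.get_ft_force())
p=np.array([626.1,-67.8,188+17.]);robot.servo_line(p.tolist(),60)
print("lift",monitor.get_opening(),monitor.get_ft_force())
p=p-80*rx; robot.servo_line(p.tolist(),120)
print("draw",monitor.get_opening(),monitor.get_ft_force())
p[2]=345; robot.servo_line(p.tolist(),250)
robot.movep([435.8,-246.9,345],down(np.radians(0.5)))
print(monitor.get_opening(),monitor.get_ft_force(),monitor.get_position(),monitor.get_time_s())
im,d,c=shot("wrist","w2.png"); shot("scene","s2.png")
P=cloud(d,c).reshape(-1,3);P=P[~np.isnan(P[:,0])];x,y,z=P.T
def rect(n,m):
    Q=P[m]
    if len(Q)>5: r=cv2.minAreaRect(Q[:,:2].astype(np.float32)); print(n,len(Q),np.round(r[0],1),np.round(r[1],1),round(r[2],1),np.percentile(Q[:,2],[2,50,98]).round(1))
near=np.hypot(x-436,y+247)<110
for lo,hi in[(8,18),(46,70),(160,190),(265,290),(350,370)]: rect(lo,near&(z>lo)&(z<hi))
E
```

```text
open 7.797771691864233 39.99357461929321 [-0.09351188 -0.20339117  1.15246751]
lift 7.400724567457251 [ 0.06992331 -0.57022132 -2.03044211]
draw 7.9040228980665255 [ 0.39253847 -0.24912962 -1.65247411]
7.706513672231517 [-0.73620889  1.23515809 -1.67461358] [ 436.15196393 -245.92675078  344.05323232] 10.0333
8 6382 [ 435.5 -246.9] [164.7  75. ] 0.5 [ 9.9 11.8 13.7]
46 1052 [ 446.2 -246.9] [119.5  36. ] 0.5 [51.9 64.2 68. ]
160 905 [ 440.9 -246.2] [ 33.9 130. ] 89.8 [161.1 166.7 185.2]
265 725 [ 468.1 -245.4] [18.5  7.9] 0.7 [268.5 275.8 288.5]
350 4155 [ 441.7 -245.5] [29.9 30.5] 46.4 [351.  359.8 369.4]
```

View pics/w2.png

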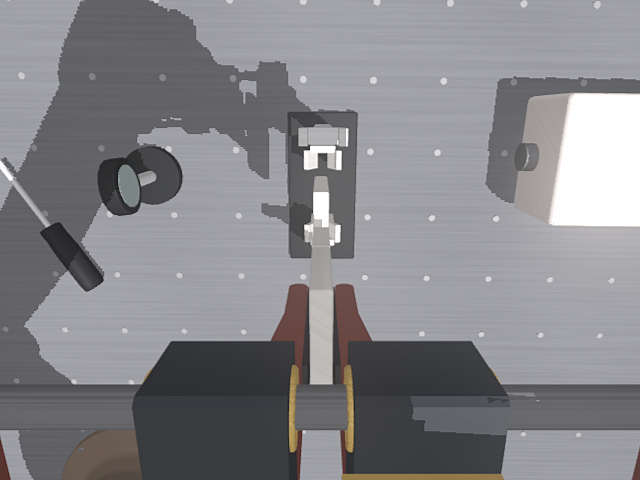

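The view shows the plate held upright at column ~320, aligned with the gate slot between forks (323,150) and (322,230). The shoulder is at y -245.4 while the TCP was still settling, so it is within tolerance. I'll lower it in force-checked steps.

```bash
python3 - <<'E'
from h import *
x,y=435.0,-247.2
robot.servo_line([x,y,205],150)
print(monitor.get_position(),monitor.get_ft_force())
for z in list(range(195,144,-10))+[142,140.5]:
    robot.servo_line([x,y,z],80); f=monitor.get_ft_force()
    print(z,monitor.get_position().round(1) if hasattr(monitor.get_position(),'round') else monitor.get_position(),np.round(f,1))
    if np.linalg.norm(np.array(f)-[0,0,-1.7])>15: print("contact");break
print(monitor.get_time_s(),monitor.get_opening())
E
```

```text
[ 435.4910378  -247.41852437  205.7184326 ] [ 0.2822074   0.07339492 -0.24113781]
195 [ 434.9 -247.1  195. ] [ 0.   0.1 -1.6]
185 [ 434.7 -247.1  184.7] [-1.   0.1 -0.9]
175 [ 434.7 -247.1  174.7] [-0.6  0.2 -1.2]
165 [ 434.7 -247.1  164.7] [ 0.4 -0.2 -0.2]
155 [ 434.7 -247.1  154.7] [-1.  -0.3 -1.6]
145 [ 434.7 -247.1  144.7] [ 0.1  0.2 -1.7]
142 [ 435.  -247.2  142. ] [ 0.1  0.7 -0.8]
140.5 [ 435.  -247.2  140.5] [-0.   0.2 -1.3]
13.3667 7.430574792070444
```

```bash
python3 - <<'E'
from h import *
fingers.set_gripper(30); robot.wait(0.1)
robot.servo_line([435,-247.2,215],200)
robot.servo_line([435,-247.2,330],300)
im,d,c=shot("wrist","w3.png")
P=cloud(d,c).reshape(-1,3);P=P[~np.isnan(P[:,0])]
def rect(n,m):
    Q=P[m]
    if len(Q)>5: r=cv2.minAreaRect(Q[:,:2].astype(np.float32)); print(n,len(Q),np.round(r[0],1),np.round(r[1],1),round(r[2],1),np.percentile(Q[:,2],[2,50,98]).round(1))
x,y,z=P.T; m=(abs(x-436)<35)&(abs(y+247)<30); rect("tab",m&(z>145)&(z<165)); rect("shoulder",(abs(x-436)<50)&(abs(y+247)<9)&(z>67)&(z<80))
robot.movep([380,380,260],down(np.radians(5.5)))
im,d,c=shot("wrist","w4.png"); print(monitor.get_time_s())
P=cloud(d,c).reshape(-1,3);P=P[~np.isnan(P[:,0])];x,y,z=P.T
rect("bar",(abs(x-440)<115)&(abs(y-384)<22)&(z>16)&(z<26))
for r in cut_out("wrist","long_bar")[:2]:
    Q=P if 0 else cloud(d,c)[r["mask"]]; Q=Q[Q[:,2]>16]; P2=P;P=Q;rect(r["p"],np.ones(len(Q),bool));P=P2
cv2.imwrite("pics/w34.png",cv2.resize(np.hstack([np.load("pics/w3.png.npz")["im"],im])[:,:,::-1],(800,300)))
E
```

```text
tab 584 [ 436.4 -247.7] [44.2  7. ] 0.5 [151.  155.8 157.4]
shoulder 194 [ 467.5 -247. ] [18.3  7.5] 0.5 [68.1 71.9 78.2]
17.4417
bar 3504 [450.8 380.6] [ 33.6 199.5] 88.9 [18.2 20.  24.5]
0.72 3386 [440.6 380.6] [179.2  14. ] 5.4 [18.3 20.  21.6]
```

View pics/w34.png

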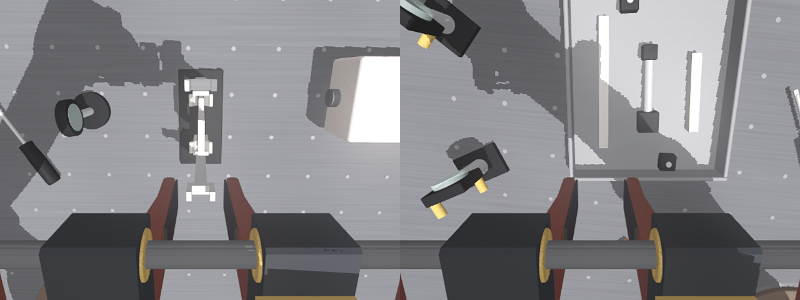

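The plate is fully seated: top 155.8, shoulder 72, centred. The long bar at right-image (603,80) measures 179x14 at 5.4°, with its top at 20. The short bar (695,90) and the lens post (648,90) are the others in the crate. I'll pick up the long bar.

```bash
python3 - <<'E'
from h import *
b=[440.6,380.6];q=down(np.radians(5.4))
robot.movep([*b,80],q); robot.servo_line([*b,25],80)
print(monitor.get_ft_force())
fingers.set_gripper(0,45); print(monitor.get_opening(),monitor.get_grasp_force(),monitor.get_position())
robot.servo_line([*b,80],80); robot.servo_line([*b,300],300)
print(monitor.get_opening(),monitor.get_ft_force())
robot.movep([435.6,-246.9,300],down(np.radians(0.5)));robot.wait(0.2)
im,d,c=shot("wrist","w5.png"); print(monitor.get_position(),monitor.get_opening(),monitor.get_time_s())
W=cloud(d,c);P=W.reshape(-1,3);P=P[~np.isnan(P[:,0])];x,y,z=P.T
def rect(n,m):
    Q=P[m]
    if len(Q)>5: r=cv2.minAreaRect(Q[:,:2].astype(np.float32)); print(n,len(Q),np.round(r[0],1),np.round(r[1],1),round(r[2],1),np.percentile(Q[:,2],[2,50,98]).round(1))
rect("bar front",(x>452)&(x<560)&(abs(y+247)<25)&(z>275)&(z<305))
rect("fork",(abs(x-436)<90)&(abs(y+247)<25)&(z>172)&(z<190))
E
```

```text
[-0.49832349  1.1618977   0.62551538]
13.787895964956691 44.999926686286926 [440.67082747 380.66979694  25.07336772]
13.448946959968456 [-0.6108093   0.77404272 -1.65586477]
[ 435.86121421 -246.48705018  299.95514693] 13.343853169138928 23.7333
bar front 8291 [ 488.8 -245.8] [73.6 14.1] 0.6 [293.5 294.8 296.1]
fork 363 [ 499.7 -246.3] [11.6 34.1] 0.6 [182.5 184.  185.4]
```

View pics/w5.png

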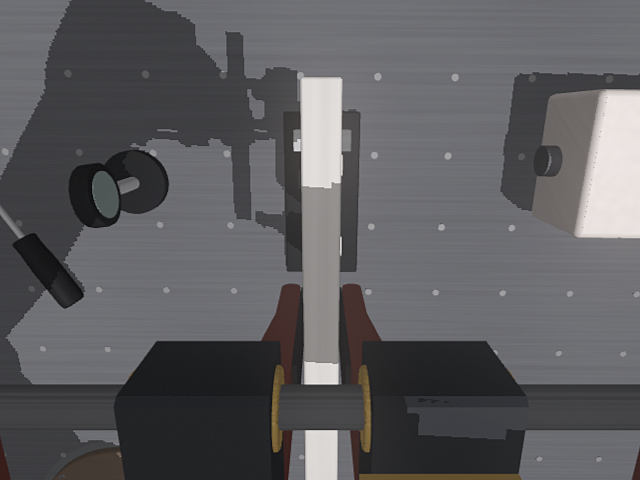

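The bar is held level and centred: its front end is at 525.6, so its middle is at 435.6, and it lines up with the forks. I'll lower it.

```bash
python3 - <<'E'
from h import *
x,y=435.6,-247.1
robot.servo_line([x,y,210],120)
for z in (198,190,186.5,185.5):
    robot.servo_line([x,y,z],60); f=np.array(monitor.get_ft_force()); print(z,f.round(1))
    if abs(f[2]+1.7)>8 or np.hypot(f[0],f[1])>12: print("contact");break
fingers.set_gripper(28); robot.wait(0.1)
robot.servo_line([x,y,250],120); robot.movep([x-60,y+20,330],down(np.radians(0.5))); robot.wait(0.3)
im,d,c=shot("wrist","w6.png"); print(monitor.get_opening(),monitor.get_time_s())
W=cloud(d,c);P=W.reshape(-1,3);P=P[~np.isnan(P[:,0])];x,y,z=P.T
def rect(n,m):
    Q=P[m]
    if len(Q)>5: r=cv2.minAreaRect(Q[:,:2].astype(np.float32)); print(n,len(Q),np.round(r[0],1),np.round(r[1],1),round(r[2],1),np.percentile(Q[:,2],[2,50,98]).round(1))
rect("bar",(abs(x-436)<110)&(abs(y+247)<8.5)&(z>176)&(z<182.3))
s,_,_=shot("scene","s6.png"); s2,_,_=shot("side","d6.png")
v=np.hstack([cv2.resize(im,(400,300)),cv2.resize(s[190:370,150:390],(400,300))])
v=np.vstack([v,np.hstack([cv2.resize(s2[100:250,300:500],(400,300)),cv2.resize(s2[130:430,170:570],(400,300))])])
cv2.imwrite("pics/fin.png",v[:,:,::-1])
E
```

```text
198 [-0.5 -0.  -0.5]
190 [-0.1  0.  -0.9]
186.5 [-0.1 -0.1 -1.5]
185.5 [-0.6 -0.3 -0.9]
27.90875399044387 27.8583
bar 5692 [ 433.7 -247.1] [175.6  14.2] 0.5 [178.4 180.  181.4]
```

View pics/fin.png

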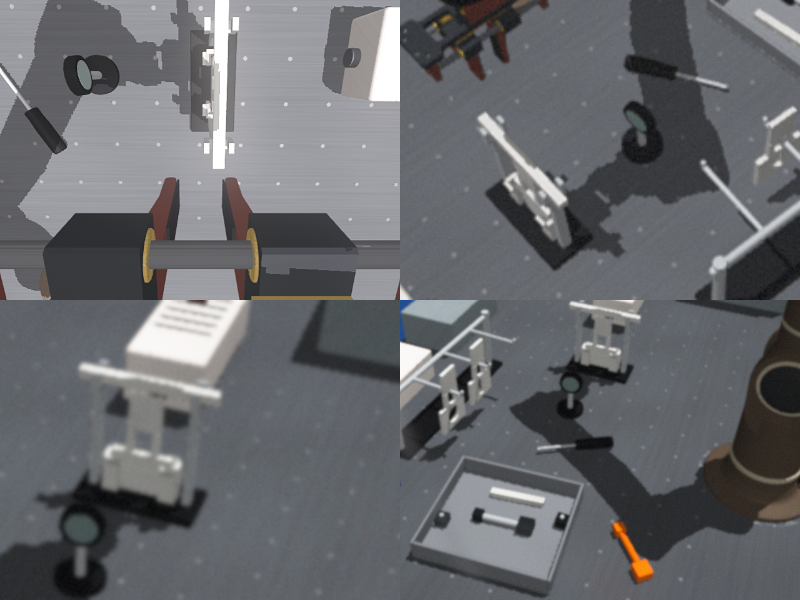

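The plate is seated in the slot and the bar lies in both forks, with its top at 180 and both ends overhanging. The other two plates, the other stock, the lens mount and the screwdriver are where they were.

```bash
python3 -c "
from h import *
print(close_job())"
```

```text
the job is handed in; nothing more can be done
None
```

Job handed in at about 28 s of the 64 s limit: the solid plate is fully in the gate slot, the long bar lies in both forks and sticks out past both posts, and the other items were left where they were.

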